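# Fit the sprung support roller into its bench stand

### The arm

A 6-joint arm with a two-finger parallel gripper is mounted at the origin on the work surface. World frame = base frame: x ahead of the robot, y to its left, z up, the work surface at z = 0. Lengths are in mm, angles in rad, forces in N, time in s.
With the tool pointing down it reaches from about 350 to 975 mm from the base axis. Payload 7.1 kg.
Tool frame: the origin (TCP) lies at the very end of the fingers, on their centre line; the grasp point (between the pads) lies 19 mm behind it; x points along the fingers, y is the direction in which the jaws open and shut, and the axes are right-handed (so a half turn about x gives the same grasp; the last joint's range is limited). The gripper opens to 88 mm and grips with 3 to 60 N. Pads are 20 mm wide; open, the fingers measure 115 mm over their backs; the gripper's body (75 mm by 178 mm) begins 61 mm behind the grasp point.
Start: joints at [-1.282, 0.423, 1.63, -0, 1.089, -0.019], TCP at [189.369, -595.604, 222.675] pointing down, gripper open.
Joint ranges: [-3, 3], [-0.9, 2.11], [0.09, 2.58], [-1.31, 4.45], [0.11, 2.69], [-2.54, 2.54]. Speed limits (rad/s): [2.39, 2.39, 3.01, 3.14, 3.14, 3.14].

### API

Orientations are given as a rotation vector (axis times angle).
In Python, from workcell import ctrl gives the robot as it stands. The module is installed in compiled form; this text tells all that it offers.
- The arm moves only by the tool carry_out, never from a script. Its argument "commands" is a list of rows, each a list of 6 numbers: the shift along the tool's x, y, z in m, then the turn, a rotation vector about the tool's x, y, z in degrees. In form: [[tx, ty, tz, rx, ry, rz], ...]. A call has 1 to 8 rows; each row shifts and turns the pose as measured when the row begins, along the tool's axes as they then stand; what a row does not reach is not made up. A row lasts 1/8 s, in which the tool goes at most 62.5 mm and 10.7 degrees, less where a joint would pass 70% of its speed; a pose out of reach is approached as far as the arm can. A call with a gripper value outside its range is refused whole. "grip" is the closure, from 0 (fully open) to 1 (shut), set as the call begins (left out, the last holds). The fingers move at their own pace and stop on an object; the grip force is fixed at half the most. Time passes only in rows, so rows that do not move let the fingers close. It gives the time, the measured TCP pose, the force and the opening at its end, in the units of the state.
- ctrl.get_obs(): the state, without advancing time (a new reading comes with each control period).
- ctrl.get_image(name): name is "scene" or "top" or "wrist"; returns a dict with "pixels" (420x560x3 uint8, blue, green, red), "intrinsics" (3x3 intrinsics, pixels), "dist_coeffs" ([k1, k2, p1, p2, k3] as OpenCV has them; the pictures are not rectified), "rvec" (rotation vector, rad) and "tvec" (3), from world to camera coordinates, as OpenCV has them. Camera axes: x right, y down, z forward; pixel columns grow to the right and rows downward; lengths in mm; the calibration is good to about 2 mm. A picture is of the moment at which its call begins. There is no depth.
- ctrl.close_job(): hands the job in, once; it reports no verdict.
The state is a dict: "t": time; "qpos": joint angles; "qvel": joint speeds; "joint_torque": joint torques, N m; "ee_pos": TCP position; "orientation": TCP orientation; "ft_force": force on the tool from outside, world axes, zero at the start; "moment": the same for the moment, N m; "width": finger opening in mm.
Only numpy, scipy, OpenCV 4.12 (cv2) and the standard library are available. Lean on these libraries where they do the work, as an engineer would, in place of code of your own. Each camera call takes 0.05 s, during which the arm holds its last target. There are 200 camera calls.

### The job

Take the wooden support roller off its rest and fit it into the roller stand: put its long sprung pin into the slot of the tall cheek, push the roller that way until the spring gives enough for the short pin to pass inside the short cheek, lower it, and let the spring push the short pin fully home in the round cup. Never force the roller against the stand, leave the hammer, offcut and glue alone, and let go with the roller carried level by its two pins.

Things in the scene. Friction and masses are not known exactly. Their poses are not given: they have to be found in the camera images.
- roller: Wooden roller, 40 mm diameter, body 120 mm long, about 0.28 kg; origin at mid-body on its axis, x along the axis. A rigid steel pin (12 mm diameter, 12 mm long) at the +x end, a sprung steel pin with dark coils at its root at the -x end. It starts lying level on the rest, axis 55 mm above the bench, the middle 72 mm free for fingers. Spoilt by more than 20 N against the stand.
- pin_tip (a point): Centre of the end face of the roller's rigid short pin (72 mm from the roller's origin along +x of the roller).
- spring_end (a point): Centre of the roller body's end face at the sprung end (60 mm from the roller's origin along -x). From here the sprung pin, 12 mm diameter with a round greased nose, stands out 38 mm; it slides up to 20 mm into the body against its spring (about 2 N at first, 7 N at 20 mm; then solid).
- stand: Fixed base board 240 x 100 x 15 mm; origin on the bench, x along the seated roller, z up. Both wooden cheeks (70 mm wide) stand on one steel saddle, top 21 mm high, clamped firm with the inner faces 142 mm apart, but shifted by e, anywhere from -10 to +10 mm, along the base's x; e is not measured and must be felt (or seen). Seated, the roller's origin is near x = e, 70 mm above the bench.
- cup (a point): With e = 0: mouth centre of the blind round cup in the short cheek's inner face (base x = +62 mm), 70 mm above the bench; the real cup lies e further along +x. Axes as the stand's; the cup goes in along +x. 15.5 mm diameter, edge chamfered 2 mm, 10 mm deep, closed above. Cheek 24 mm thick, top 86 mm high. Seated, the short pin's end bears on the cup's bottom.
- slot (a point): With e = 0: mid-width of the slot on the tall cheek's inner face (base x = -80 mm), 70 mm high, on the seated axis; really e further along +x. Axes as the stand's. Upright slot 16 mm wide, open at top and inside, floor 64 mm high, steel back 10 mm behind the inner face. Cheek 34 mm thick, top 122 mm high, flared lips to 133 mm. With the spring solid, the short pin clears the short cheek by 2 mm.
- rest: Fixed dark board 130 x 80 x 12 mm with two wooden V blocks 16 mm thick, centred 44 mm either side of its middle, that carry the roller; origin on the bench under the roller's middle, x along the roller.
- hammer: Bystander: a loose hammer lying on the bench.
- offcut: Bystander: a loose wooden offcut 60 x 160 x 30 mm.
- glue: Bystander: a standing glue bottle, 56 mm diameter, 140 mm high.
Mind the look-alikes: they are no part of the job. Leave any blue look-alike of the roller alone.

How it is judged:
By the outcome, as a careful person would: the job done as asked, in the order asked, and still so for the second after the job is handed in, with the robot touching nothing.
It also fails if it takes over 67 s, if anything falls off the work surface, if the arm or the gripper's body presses on something with over 40 N, if the wrist force passes 120 N, or if a joint passes its speed limit or range.

## Working session

There is one attempt and no reset: what is moved stays moved. The work goes in short steps, Python scripts to look and compute and a tool call to move; the robot and the scene stay as the last step left them, time stands still between calls to the robot, and variables do not carry over. Pictures are saved under pics/ and viewed, about 8 in all and at most 12, crops included, and the job is handed in when it is done.

Besides the shell and the picture viewer there is one more tool, called after "Request:" as name(argument=value, ...), one argument or row to a line, values as JSON. carry_out: Moves the arm, as the interface text tells. Its arguments: {"type":"object","properties":{"commands":{"type":"array"},"grip":{"type":"number"}},"required":["commands"]}

```bash
mkdir -p pics
cat > h.py <<'E'
import numpy as np, cv2
from workcell import ctrl
def snap(name,fn):
    im=ctrl.get_image(name); np.savez('pics/'+fn+'.npz',**{k:np.asarray(v) for k,v in im.items()}); cv2.imwrite('pics/'+fn+'.png',np.asarray(im['pixels'])); return im
def load(fn): return np.load('pics/'+fn+'.npz')
def ray(im,uv):
    R=cv2.Rodrigues(np.float64(im['rvec']))[0]; t=np.float64(im['tvec']).ravel()
    p=cv2.undistortPoints(np.float64([[uv]]),np.float64(im['intrinsics']),np.float64(im['dist_coeffs'])).ravel()
    d=R.T@np.array([p[0],p[1],1]); return -R.T@t, d/np.linalg.norm(d)
def onz(im,uv,z):
    c,d=ray(im,uv); return c+d*(z-c[2])/d[2]
def proj(im,P): return cv2.projectPoints(np.float64(P).reshape(-1,1,3),np.float64(im['rvec']),np.float64(im['tvec']),np.float64(im['intrinsics']),np.float64(im['dist_coeffs']))[0].reshape(-1,2)
def tri(a,ua,b,ub):
    c1,d1=ray(a,ua);c2,d2=ray(b,ub)
    s=np.linalg.lstsq(np.c_[d1,-d2],c2-c1,rcond=None)[0]; p,q=c1+s[0]*d1,c2+s[1]*d2
    return (p+q)/2,np.linalg.norm(p-q)
E
python3 - <<'E'
from h import *
a=snap('top','top0');b=snap('scene','scene0')
cv2.imwrite('pics/both0.png',np.vstack([a['pixels'],b['pixels']])[:, :] if 0 else cv2.resize(np.hstack([a['pixels'],b['pixels']]),(800,300)))
o=ctrl.get_obs();print(o['t'],o['ee_pos'],o['orientation'],o['ft_force'],o['width'])
for im in(a,b):print(ray(im,(280,210)))
E
```

```text
0.1 [ 189.2325768  -595.13974677  221.99833389] [ 2.05593271  0.32034942 -2.05626901] [-0.20806564  0.4335762  -0.03596269] 87.59109300798454
(array([ 450.17138472,  -90.35858951, 1181.56742034]), array([ 0.10779915, -0.00536894, -0.9941582 ]))
(array([949.69842066, 677.66005961, 622.42543101]), array([-0.40286675, -0.74049773, -0.53792332]))
```

View pics/top0.png

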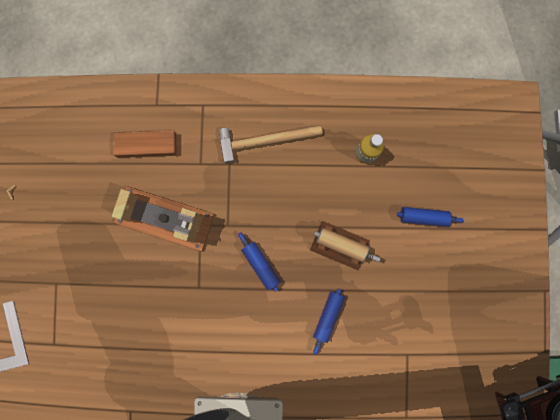

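View pics/scene0.png

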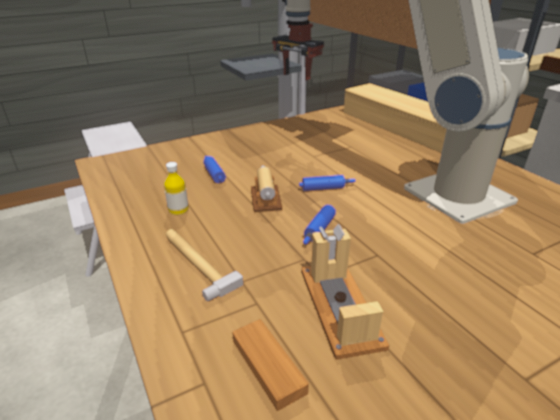

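The top view shows the wooden roller on its dark rest at (343,245), with the short pin at about (317,234) and the long pin at about (381,260). The blue look-alikes are at (260,262), (330,322) and (428,217), and none of them is wooden. The stand is at (165,218), with the short cheek on the left at (122,205) and the tall slotted cheek on the right at (203,230). Next I'll confirm both in one enlarged crop.

Run:
```python
from h import *
a=load('top0')['pixels']
c1=cv2.resize(a[215:275,300:395],None,fx=8,fy=5*8/5,interpolation=cv2.INTER_CUBIC)
A=cv2.resize(a[217:273,305:391],(800*86//100,56*8),interpolation=cv2.INTER_CUBIC)
f=6
r=cv2.resize(a[218:272,305:391],None,fx=f,fy=f,interpolation=cv2.INTER_CUBIC)
s=cv2.resize(a[180:256,105:225],None,fx=f,fy=f,interpolation=cv2.INTER_CUBIC)
r=r[:,:]; W=max(r.shape[1],s.shape[1]); f0=np.zeros((0,W,3),np.uint8)
pad=lambda i:cv2.copyMakeBorder(i,0,0,0,W-i.shape[1],cv2.BORDER_CONSTANT)
o=np.vstack([pad(r),pad(s)]);print(o.shape, r.shape)
o=cv2.resize(o,None,fx=.75,fy=.75,interpolation=cv2.INTER_AREA);cv2.imwrite('pics/crop1.png',o);print(o.shape)
```

```text
(780, 720, 3) (324, 516, 3)
(585, 540, 3)
```

View pics/crop1.png

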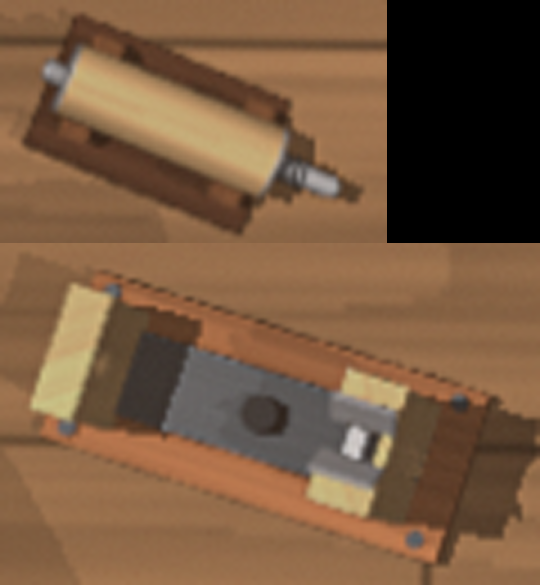

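The crop confirms it: the wooden roller's short pin is on the left, and the coiled pin is on the right. In the stand, the short cheek is on the left and the slot (flared grey lips, bright steel) on the right, so the two already point the same way. Next I'll compute their poses.

Run:
```python
from h import *
a=load('top0')
R=lambda u,v,z:onz(a,(305+u/4.5,218+v/4.5),z)[:2]
S=lambda u,v,z:onz(a,(105+u/4.5-.0,180+(v-243)/4.5),z)[:2]
p=R(45,70,55);q=R(340,187,55);b1=R(70,79,55);b2=R(275,164,55)
print('pins',p,q,np.linalg.norm(p-q),'body',b1,b2,np.linalg.norm(b1-b2),(b1+b2)/2)
d=(p-q)/np.linalg.norm(p-q);print('dir',np.degrees(np.arctan2(d[1],d[0])),p-72*d,q+98*d)
c=[S(97,268,15),S(497,398,15),S(443,565,15),S(38,437,15)]
m=sum(c)/4;u=(c[0]+c[3]-c[1]-c[2])/2;print('stand',c,m,np.linalg.norm(u));u/=np.linalg.norm(u)
v=np.array([-u[1],u[0]]);print('ang',np.degrees(np.arctan2(u[1],u[0])))
f=lambda P:(np.round((P-m)@u,1),np.round((P-m)@v,1))
print('width',f(c[0]),f(c[3]))
for n,w in dict(sc=[(72,282),(115,295),(75,422),(32,410)]).items():
  for k in w: print(n,f(S(*k,86)))
for k in [(342,368),(410,386),(308,505),(372,517),(390,395)]: print('tall',f(S(*k,122)))
for k in [(330,405),(398,420),(315,455),(380,475)]: print('lip',f(S(*k,133)))
```

```text
pins [ 516.69119386 -181.28125493] [ 456.48718241 -339.2095983 ] 169.0144509661509 body [ 512.08109939 -194.65784265] [ 468.30489157 -304.34534783] 118.10040289523418 [ 490.19299548 -249.50159524]
dir 69.13260643902525 [ 491.04434059 -248.55858334] [ 491.39539936 -247.63767909]
stand [array([633.89585226, 296.96202201]), array([563.05719539,  65.02950428]), array([469.62344296,  92.56827563]), array([536.81200683, 326.53040089])] [550.84712436 195.2725507 ] 242.95541362391597
ang 73.49740641050855
width (np.float64(121.1), np.float64(-50.7)) (np.float64(121.9), np.float64(50.7))
sc (np.float64(106.0), np.float64(-35.5))
sc (np.float64(81.0), np.float64(-35.9))
sc (np.float64(79.3), np.float64(34.9))
sc (np.float64(104.0), np.float64(36.0))
tall (np.float64(-57.4), np.float64(-33.7))
tall (np.float64(-93.7), np.float64(-35.4))
tall (np.float64(-62.9), np.float64(37.8))
tall (np.float64(-96.1), np.float64(33.6))
tall (np.float64(-85.3), np.float64(-27.9))
lip (np.float64(-60.0), np.float64(-13.6))
lip (np.float64(-95.4), np.float64(-16.7))
lip (np.float64(-60.8), np.float64(12.6))
lip (np.float64(-95.5), np.float64(12.2))
```

```bash
cat >> h.py <<'E'
from scipy.spatial.transform import Rotation as Ro
def plan(P,ang,o=None):
    """shift (m) and turn (deg) in tool axes to TCP P (mm), tool down, tool z (or -z) along world heading ang deg"""
    o=o or ctrl.get_obs(); R=Ro.from_rotvec(o['orientation']).as_matrix()
    best=None
    for s in(1,-1):
        z=s*np.array([np.cos(np.radians(ang)),np.sin(np.radians(ang)),0]);x=np.array([0,0,-1.]);y=np.cross(z,x)
        r=Ro.from_matrix(R.T@np.c_[x,y,z]).as_rotvec(degrees=True)
        if best is None or np.linalg.norm(r)<np.linalg.norm(best): best=r
    d=np.asarray(P)-o['ee_pos']; print('t',round(o['t'],2),'tcp',np.round(o['ee_pos'],1),'F',np.round(o['ft_force'],1),'w',round(o['width'],1))
    print('tool shift mm',np.round(R.T@d,1),'turn',np.round(best,1),'dist',round(np.linalg.norm(d),1)); print('axes\n',np.round(R,3))
E
python3 - <<'E'
from h import *
plan([491,-248.5,200],69.1)
E
```

```text
t 0.1 tcp [ 189.2 -595.1  222. ] F [-0.2  0.4 -0. ] w 87.6
tool shift mm [  22.3 -238.9 -392.6] turn [-51.5  -0.    0.1] dist 460.1
axes
 [[-0.     0.303 -0.953]
 [ 0.001 -0.953 -0.303]
 [-1.    -0.001 -0.   ]]
```

Request:
carry_out(
  commands=[
    [0,-0.03,-0.049,0,0,0],
    [0,-0.03,-0.049,0,0,0],
    [0,-0.03,-0.049,0,0,0],
    [0,-0.03,-0.049,0,0,0],
    [0,-0.03,-0.049,0,0,0],
    [0,-0.03,-0.049,0,0,0],
    [0,-0.03,-0.049,0,0,0],
    [0,-0.03,-0.049,0,0,0],
  ],
  grip=0,
)

```text
t: 1.1
ee_pos: [496.3, -240.2, 220.1]
orientation: [2.06, 0.314, -2.063]
ft_force: [1.6, -1.3, -0.1]
width: 88.1
```

Request:
carry_out(
  commands=[
    [0,0,0,-10.3,0,0],
    [0,0,0,-10.3,0,0],
    [0,0,0,-10.3,0,0],
    [0,0,0,-10.3,0,0],
    [0,0,0,-10.3,0,0],
    [0,0,0,0,0,0],
  ],
)

```text
t: 1.85
ee_pos: [498.0, -234.7, 217.9]
orientation: [1.454, 1.037, -1.457]
ft_force: [0.7, 0.6, 1.0]
width: 87.4
```

Run:
```python
from h import *
plan([491,-248.5,200],69.1)
w=snap('wrist','w1')
print(ray(w,(280,210)), proj(w,[[491,-248.5,55]]))
```

```text
t 1.85 tcp [ 498.  -234.7  217.9] F [0.7 0.6 1. ] w 87.4
tool shift mm [17.9 -1.9 15.4] turn [ 1.5 -0.2  0.4] dist 23.7
axes
 [[-0.005  0.943 -0.332]
 [ 0.005 -0.332 -0.943]
 [-1.    -0.007 -0.003]]
(array([ 522.10171427, -168.02227768,  379.88880793]), array([-0.0977628 , -0.25089833, -0.9630641 ])) [[280.41518974 205.36556269]]
```

View pics/w1.png

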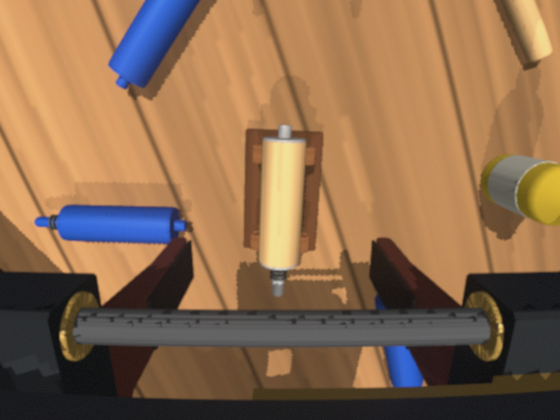

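The roller is seen close up: short-pin tip at about (285,126), sprung tip at about (278,293), body from (284,138) to (280,268).

Run:
```python
from h import *
w=load('w1')
p=onz(w,(285.5,126),55)[:2];q=onz(w,(278.5,293),55)[:2];d=(p-q)/np.linalg.norm(p-q)
l=[onz(w,k,58)[:2] for k in((263.5,200),(305,200))];print('width at mid',l,np.linalg.norm(l[0]-l[1]))
print(p,q,np.linalg.norm(p-q),np.degrees(np.arctan2(d[1],d[0])),p-72*d,q+98*d)
m=((p-72*d)+(q+98*d))/2
plan([*m,100],np.degrees(np.arctan2(d[1],d[0])))
```

```text
width at mid [array([ 478.09359465, -237.67147211]), array([ 514.65831732, -250.4180886 ])] 38.72279917121939
[ 519.64651905 -180.62313191] [ 458.63572135 -334.82185402] 165.82992291673156 68.41310534454897 [ 493.15686413 -247.57309966] [ 494.691085   -243.69550902]
t 1.9 tcp [ 498.  -234.7  218. ] F [-0.6  0.4 -0.4] w 87.9
tool shift mm [117.9   0.5  12. ] turn [ 2.1 -0.1  0.4] dist 118.5
axes
 [[-0.005  0.943 -0.333]
 [ 0.005 -0.333 -0.943]
 [-1.    -0.007 -0.003]]
```

Request:
carry_out(
  commands=[
    [0.05,0,0.013,1.8,0,0.4],
    [0.05,0,0,0,0,0],
    [0,0,0,0,0,0],
  ],
)

```text
t: 2.28
ee_pos: [494.6, -247.6, 117.0]
orientation: [1.489, 1.001, -1.482]
ft_force: [-0.6, 0.6, -0.4]
width: 88.1
```

Run:
```python
from h import *
plan([492.5,-247.5,37],68.8)
```

```text
t 2.27 tcp [ 494.6 -247.6  117. ] F [-0.6  0.6 -0.4] w 88.1
tool shift mm [79.9 -2.3  0.9] turn [-0.8 -0.1 -0.2] dist 80.0
axes
 [[ 0.004  0.927 -0.374]
 [ 0.001 -0.374 -0.927]
 [-1.     0.004 -0.002]]
```

Request:
carry_out(
  commands=[
    [0.03,-0.002,0.001,-0.8,0,0],
    [0.03,0,0,0,0,0],
    [0.015,0,0,0,0,0],
    [0.004,0,0,0,0,0],
    [0,0,0,0,0,0],
  ],
)

```text
t: 2.9
ee_pos: [498.6, -250.6, 43.9]
orientation: [1.486, 0.995, -1.47]
ft_force: [0.2, 0.2, 0.1]
width: 87.9
```

Run:
```python
from h import *
plan([492.5,-247.5,37],68.8)
```

```text
t 2.9 tcp [ 498.6 -250.6   43.9] F [0.2 0.2 0.1] w 87.9
tool shift mm [ 6.8 -6.9 -0.6] turn [-0.4 -0.1 -0.8] dist 9.7
axes
 [[ 0.014  0.93  -0.368]
 [-0.004 -0.368 -0.93 ]
 [-1.     0.014 -0.001]]
```

Request:
carry_out(
  commands=[
    [0.003,-0.0035,0,-0.4,0,-0.8],
    [0.003,-0.0035,0,0,0,0],
    [0,0,0,0,0,0],
    [0,0,0,0,0,0],
  ],
)

```text
t: 3.4
ee_pos: [492.8, -248.4, 39.7]
orientation: [1.477, 1.009, -1.474]
ft_force: [0.0, -0.1, 0.7]
width: 87.7
```

Run:
```python
from h import *
plan([492.5,-247.5,37],68.8)
```

```text
t 3.4 tcp [ 492.8 -248.4   39.7] F [ 0.  -0.1  0.7] w 87.7
tool shift mm [ 2.7 -0.7 -0.7] turn [ 0.  -0.  -0.2] dist 2.9
axes
 [[ 0.003  0.933 -0.361]
 [-0.    -0.361 -0.933]
 [-1.     0.003 -0.001]]
```

Request:
carry_out(
  commands=[
    [0.003,-0.0005,0,0,0,-0.2],
    [0,0,0,0,0,0],
    [0,0,0,0,0,0],
    [0,0,0,0,0,0],
    [0,0,0,0,0,0],
    [0,0,0,0,0,0],
  ],
  grip=1,
)

```text
t: 4.15
ee_pos: [492.1, -248.1, 36.4]
orientation: [1.476, 1.013, -1.477]
ft_force: [-1.5, 0.7, 0.9]
width: 39.5
```

Request:
carry_out(
  commands=[
    [0,0,0,0,0,0],
    [0,0,0,0,0,0],
    [0,0,0,0,0,0],
  ],
)

```text
t: 4.53
ee_pos: [492.1, -248.2, 36.4]
orientation: [1.477, 1.013, -1.477]
ft_force: [-0.6, 0.4, 0.4]
width: 39.4
```

Request:
carry_out(
  commands=[
    [-0.02,0,0,0,0,0],
    [-0.04,0,0,0,0,0],
    [-0.05,0,0,0,0,0],
    [-0.05,0,0,0,0,0],
    [-0.01,0,0,0,0,0],
    [0,0,0,0,0,0],
  ],
)

```text
t: 5.28
ee_pos: [490.5, -247.3, 207.5]
orientation: [1.475, 1.019, -1.48]
ft_force: [0.7, -0.3, -4.1]
width: 39.4
```

Run:
```python
from h import *
plan([556.2,213.5,195],73.5)
w=snap('wrist','w2')
cv2.imwrite('pics/w2c.png',w['pixels'])
```

```text
t 5.28 tcp [ 490.5 -247.3  207.5] F [ 0.7 -0.3 -4.1] w 39.4
tool shift mm [  14.1 -104.8 -453.5] turn [-4.6 -0.1  0.5] dist 465.6
axes
 [[-0.007  0.933 -0.361]
 [ 0.004 -0.361 -0.933]
 [-1.    -0.008 -0.002]]
```

View pics/w2c.png

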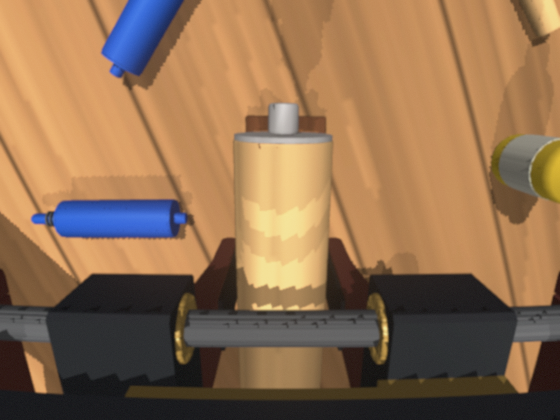

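The roller is in the grip, with its short-pin end edge at row 103, columns 268–299.

Run:
```python
from h import *
w=load('w2'); o=ctrl.get_obs();R=Ro.from_rotvec(o['orientation']).as_matrix()
for z in (226.1,):
  for k in [(283.5,103.5),(283.5,138),(268,118),(299.5,118),(235,200),(330,200)]:
    print(k,np.round(R.T@(onz(w,k,z)-o['ee_pos']),1))
```

```text
(283.5, 103.5) [-19.    0.6 -73.9]
(283.5, 138) [-19.    0.7 -60.6]
(268, 118) [-18.9  -5.5 -68.4]
(299.5, 118) [-19.    6.9 -68.4]
(235, 200) [-18.9 -19.5 -35.1]
(330, 200) [-19.2  20.  -35.2]
```

Request:
carry_out(
  commands=[
    [0,-0.013,-0.056,0,0,0],
    [0,-0.013,-0.056,0,0,0],
    [0,-0.013,-0.056,0,0,0],
    [0,-0.013,-0.056,0,0,0],
    [0,-0.013,-0.056,0,0,0],
    [0,-0.013,-0.056,0,0,0],
    [0,-0.013,-0.056,0,0,0],
    [0,0,0,0,0,0],
  ],
)

```text
t: 6.32
ee_pos: [540.8, 162.2, 189.7]
orientation: [1.461, 1.033, -1.506]
ft_force: [-0.7, -0.1, -3.5]
width: 39.5
```

Run:
```python
from h import *
plan([556.2,213.5,195],73.5)
```

```text
t 6.33 tcp [540.8 162.2 189.7] F [-0.7 -0.1 -3.5] w 39.5
tool shift mm [ -5.6  -4.5 -53.3] turn [-4.9  0.4  1.9] dist 53.8
axes
 [[-0.034  0.931 -0.364]
 [ 0.004 -0.364 -0.931]
 [-0.999 -0.033  0.008]]
```

Run:
```python
from h import *
snap('wrist','w3')
```

Request:
carry_out(
  commands=[
    [0,0,0.05,-4.9,0.4,1.9],
    [0,0,0.05,0,0,0],
    [0,0,0.05,0,0,0],
    [0,0,0,0,0,0],
    [0,0,0,0,0,0],
  ],
)

```text
t: 7.0
ee_pos: [486.7, 9.0, 183.4]
orientation: [1.409, 1.064, -1.431]
ft_force: [0.3, 0.3, -2.7]
width: 39.8
```

Run:
```python
from h import *
plan([556.2,213.5,195],73.5)
a=load('w3')['pixels'];b=snap('wrist','w4')['pixels']
cv2.imwrite('pics/w34.png',np.vstack([a[:300],b[:300]]))
```

```text
t 7.0 tcp [486.7   9.  183.4] F [ 0.3  0.3 -2.7] w 39.8
tool shift mm [ -13.1    8.2 -215.8] turn [-0.1  0.4  0.6] dist 216.3
axes
 [[-0.013  0.958 -0.285]
 [-0.003 -0.285 -0.958]
 [-1.    -0.011  0.007]]
```

View pics/w34.png

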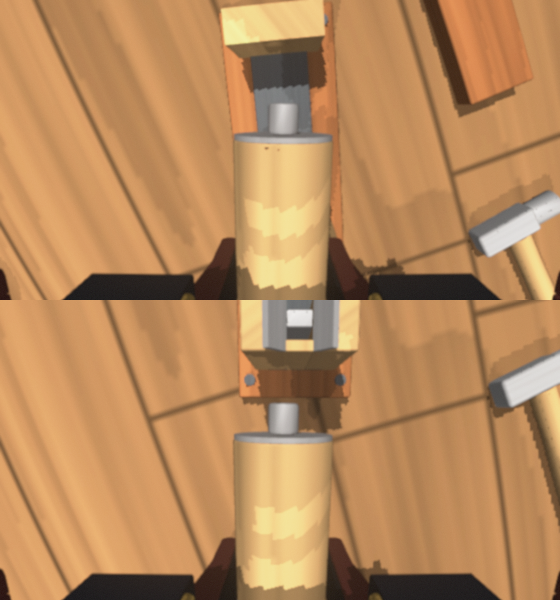

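The top half shows the short cheek's top at (222–326, 5–45). The bottom half shows the tall cheek with its slot at columns ~287–313 and the cheek's outer top edge at row 48. I'll enlarge both.

Run:
```python
from h import *
a=load('w3')['pixels'][0:70,210:340];b=load('w4')['pixels'][0:110,230:370]
A=cv2.resize(a,None,fx=5,fy=4,interpolation=cv2.INTER_LINEAR) if 0 else cv2.resize(a,None,fx=3.3,fy=3.3,interpolation=cv2.INTER_CUBIC)
s=5;B=cv2.resize(b[:60],None,fx=s,fy=s,interpolation=cv2.INTER_CUBIC);A=cv2.resize(a[:60],None,fx=s,fy=s,interpolation=cv2.INTER_CUBIC)
A=cv2.copyMakeBorder(A,0,0,0,B.shape[1]-A.shape[1],cv2.BORDER_CONSTANT)
cv2.imwrite('pics/z.png',np.vstack([A,B]));print(A.shape,B.shape)
```

```text
(300, 700, 3) (300, 700, 3)
```

View pics/z.png

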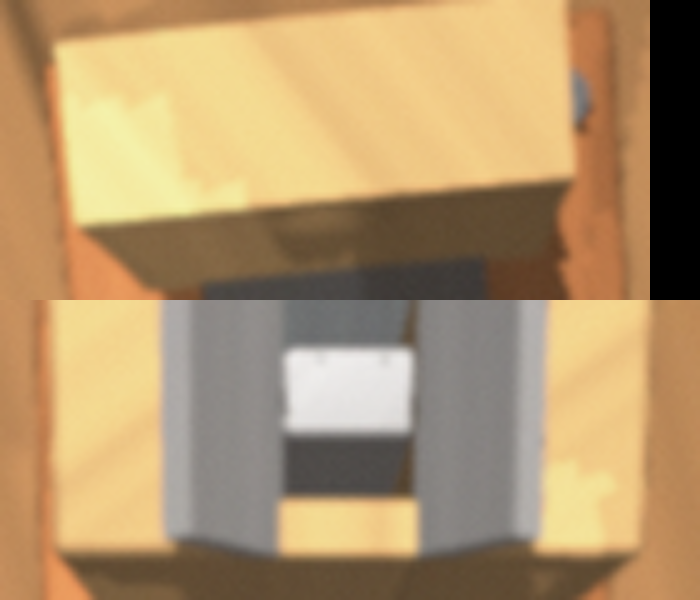

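The crop gives the short cheek's inner top edge from (78,226) to (576,180). The slot walls are at 283 and 415, the floor spans rows 348–432, the back's top is at row 497, and the cheek's outer edge is at row 552.

Run:
```python
from h import *
a=load('w3');b=load('w4')
A=lambda u,v,z:onz(a,(210+u/5,v/5),z)[:2]
B=lambda u,v,z:onz(b,(230+u/5,(v-300)/5),z)[:2]
il,ir=A(78,226,86),A(576,180,86);ol=A(53,43,86)
print('short inner',il,ir,np.linalg.norm(il-ir),'thick',np.linalg.norm(ol-il)); d=ir-il;ang_s=np.degrees(np.arctan2(d[1],d[0]))+90
tl,tr=B(57,552,122),B(640,552,122);print('tall outer',tl,tr,np.linalg.norm(tl-tr)); d=tr-tl;ang_t=np.degrees(np.arctan2(d[1],d[0]))+90
ms=(il+ir)/2;mt=(tl+tr)/2;d=ms-mt;L=np.linalg.norm(d);print('angs',ang_s,ang_t,np.degrees(np.arctan2(d[1],d[0])),'L (176)',L,ms,mt)
u=d/L;v=np.array([-u[1],u[0]]);f=lambda P:np.round([(P-mt)@u,(P-mt)@v],1)
print('slot floor inner c',f(B(348,348,64)),'floor back',f(B(348,433,64)),'back top',f(B(348,497,122)),'slot L/R z64',f(B(283,400,64)),f(B(413,400,64)),'z122',f(B(276,500,122)),f(B(420,500,122)))
print('seat from short',ms-62*u,'from tall',mt+114*u)
```

```text
short inner [542.92856829 285.23727856] [609.65853604 265.23592677] 69.66306531201839 thick 24.248253714236395
tall outer [493.2914972 117.1133512] [559.0621885   97.73955498] 68.56477094081454
angs 73.31465111054044 73.58682969738032 73.37167952111362 L (176) 175.13403682298227 [576.29355217 275.23660267] [526.17684285 107.42645309]
slot floor inner c [36.7 -1.8] floor back [25.  -1.9] back top [5.9 0.1] slot L/R z64 [29.5  7.6] [ 29.6 -11.3] z122 [5.6 8.5] [ 5.6 -8.3]
seat from short [558.55150708 215.82936543] from tall [558.79931285 216.65911511]
```

Request:
carry_out(
  commands=[
    [0,0.002,-0.045,0,0.4,0.6],
    [0,0.002,-0.045,0,0,0],
    [0,0.002,-0.045,0,0,0],
    [0,0.002,-0.045,0,0,0],
    [0,0,-0.03,0,0,0],
    [0,0,0,0,0,0],
    [0,0,0,0,0,0],
  ],
)

```text
t: 7.92
ee_pos: [555.0, 219.4, 179.8]
orientation: [1.412, 1.064, -1.417]
ft_force: [-0.7, 0.7, -2.2]
width: 39.4
```

Run:
```python
from h import *
plan([561.6,228.9,150],73.4)
```

```text
t 7.92 tcp [555.  219.4 179.8] F [-0.7  0.7 -2.2] w 39.4
tool shift mm [ 29.8   3.8 -11. ] turn [0.4 0.1 0.2] dist 32.0
axes
 [[-0.003  0.96  -0.278]
 [-0.001 -0.278 -0.96 ]
 [-1.    -0.003  0.001]]
```

Request:
carry_out(
  commands=[
    [0,0.004,-0.011,0.4,0,0.2],
    [0.015,0,0,0,0,0],
    [0.013,0,0,0,0,0],
    [0,0,0,0,0,0],
    [0,0,0,0,0,0],
  ],
)

```text
t: 8.55
ee_pos: [561.3, 226.8, 148.8]
orientation: [1.418, 1.056, -1.424]
ft_force: [-0.7, -0.4, -2.9]
width: 39.6
```

Run:
```python
from h import *
plan([561.6,228.9,125],73.4)
b=snap('top','top2');c=snap('scene','sc2')
B=cv2.resize(b['pixels'][170:260,95:235],None,fx=4,fy=4,interpolation=cv2.INTER_CUBIC)
C=cv2.resize(c['pixels'][200:360,270:410],None,fx=4,fy=3.75,interpolation=cv2.INTER_CUBIC)[:600]
cv2.imwrite('pics/z2.png',cv2.resize(c['pixels'][190:365,270:420],None,fx=3.4,fy=3.4,interpolation=cv2.INTER_CUBIC));cv2.imwrite('pics/z3.png',B)
```

```text
t 8.55 tcp [561.3 226.8 148.8] F [-0.7 -0.4 -2.9] w 39.6
tool shift mm [23.8 -0.3 -2.2] turn [-0.1  0.2  0.1] dist 23.9
axes
 [[-0.002  0.958 -0.288]
 [-0.003 -0.288 -0.958]
 [-1.    -0.001  0.003]]
```

View pics/z2.png

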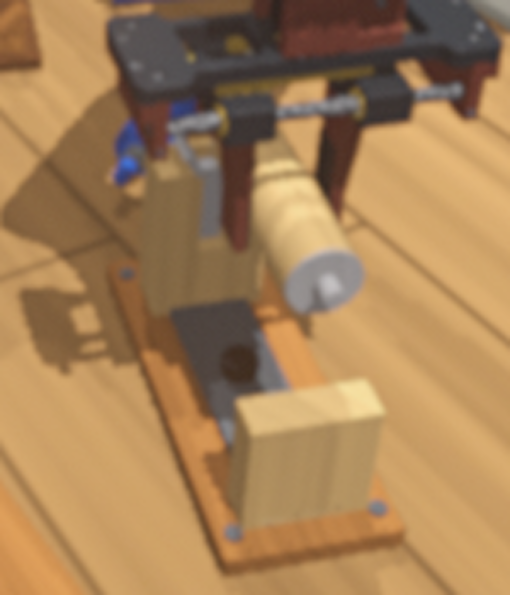

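Request:
carry_out(
  commands=[
    [0.012,0,-0.001,0,0.2,0.1],
    [0.008,0,0,0,0,0],
    [0.005,0,0,0,0,0],
    [0.005,0,0,0,0,0],
    [0,0,0,0,0,0],
  ],
)

```text
t: 9.28
ee_pos: [561.8, 228.0, 117.2]
orientation: [1.422, 1.056, -1.419]
ft_force: [-1.3, 0.7, -3.9]
width: 39.2
```

Run:
```python
from h import *
plan([561.2,227.9,94],73.4)
```

```text
t 9.28 tcp [561.8 228.  117.2] F [-1.3  0.7 -3.9] w 39.2
tool shift mm [23.2 -0.6  0.3] turn [-0.1 -0.1 -0.1] dist 23.2
axes
 [[ 0.001  0.958 -0.288]
 [ 0.    -0.288 -0.958]
 [-1.     0.001 -0.001]]
```

Request:
carry_out(
  commands=[
    [0.005,-0.0006,0,0,0,0],
    [0.005,0,0,0,0,0],
    [0,0,0,0,0,0],
  ],
)

```text
t: 9.65
ee_pos: [561.5, 228.3, 106.8]
orientation: [1.423, 1.056, -1.419]
ft_force: [-1.3, -0.3, -3.0]
width: 39.4
```

Request:
carry_out(
  commands=[
    [0.005,0,0,0,0,0],
    [0.005,0,0,0,0,0],
    [0,0,0,0,0,0],
  ],
)

```text
t: 10.02
ee_pos: [561.6, 228.3, 96.2]
orientation: [1.423, 1.056, -1.419]
ft_force: [-0.5, -0.1, -2.6]
width: 39.2
```

Run:
```python
from h import *
plan([561.2,227.9,94],73.4)
```

```text
t 10.03 tcp [561.6 228.3  96.2] F [-0.5 -0.1 -2.6] w 39.2
tool shift mm [ 2.2 -0.3  0.5] turn [-0.1 -0.1 -0.1] dist 2.3
axes
 [[ 0.002  0.958 -0.288]
 [ 0.001 -0.288 -0.958]
 [-1.     0.002 -0.001]]
```

Request:
carry_out(
  commands=[
    [0,0,0.003,0,0,0],
    [0,0,0.003,0,0,0],
    [0,0,0,0,0,0],
  ],
)

```text
t: 10.4
ee_pos: [559.9, 222.2, 96.4]
orientation: [1.423, 1.056, -1.418]
ft_force: [-0.1, -0.7, -2.6]
width: 39.5
```

Request:
carry_out(
  commands=[
    [0,0,0.003,0,0,0],
    [0,0,0.003,0,0,0],
    [0,0,0,0,0,0],
  ],
)

```text
t: 10.78
ee_pos: [558.7, 217.3, 96.9]
orientation: [1.426, 1.056, -1.417]
ft_force: [0.5, 3.8, -3.3]
width: 39.5
```

```bash
cat > st.py <<'E'
from h import *
S=np.array([557.9,216.4]);u=np.array([.2857,.9583]);v=np.array([-u[1],u[0]])
def st():
    F=[];
    o=ctrl.get_obs();d=o['ee_pos'][:2]-S;f=o['ft_force'][:2]
    print('dxTCP %.1f lat %.1f z %.1f'%(d@u,d@v,o['ee_pos'][2]),'F u %.1f v %.1f z %.1f'%(f@u,f@v,o['ft_force'][2]),'M',np.round(o['moment'],2))
    plan([*(S),o['ee_pos'][2]],73.4,o)
if __name__=='__main__': st()
E
python3 st.py
```

```text
dxTCP 1.0 lat -0.5 z 96.9 F u 3.8 v 0.6 z -3.3 M [ 0.57 -0.07 -0.05]
t 10.78 tcp [558.7 217.3  96.9] F [ 0.5  3.8 -3.3] w 39.5
tool shift mm [-0.  -0.5  1. ] turn [-0.2 -0.2 -0.2] dist 1.2
axes
 [[ 0.004  0.957 -0.289]
 [ 0.003 -0.289 -0.957]
 [-1.     0.003 -0.004]]
```

Request:
carry_out(
  commands=[
    [0,-0.0003,0.004,-0.2,-0.2,-0.2],
    [0,0,0.003,0,0,0],
    [0,0,0,0,0,0],
  ],
)

```text
t: 11.15
ee_pos: [556.5, 211.0, 97.0]
orientation: [1.421, 1.06, -1.418]
ft_force: [1.2, 3.6, -3.4]
width: 39.5
```

```bash
python3 st.py
```

```text
dxTCP -5.6 lat -0.2 z 97.0 F u 3.8 v -0.1 z -3.4 M [ 0.86 -0.11 -0.11]
t 11.15 tcp [556.5 211.   97. ] F [ 1.2  3.6 -3.4] w 39.5
tool shift mm [ 0.  -0.2 -5.6] turn [ 0.  -0.1  0. ] dist 5.6
axes
 [[ 0.     0.958 -0.285]
 [ 0.002 -0.285 -0.958]
 [-1.    -0.    -0.002]]
```

Request:
carry_out(
  commands=[
    [0,0,0.002,0,0,0],
    [0,0,0.002,0,0,0],
    [0,0,0,0,0,0],
  ],
)

```text
t: 11.52
ee_pos: [555.6, 207.9, 97.1]
orientation: [1.422, 1.06, -1.417]
ft_force: [1.0, 6.1, -3.9]
width: 39.5
```

```bash
python3 st.py
```

```text
dxTCP -8.8 lat -0.2 z 97.1 F u 6.1 v 0.8 z -3.9 M [ 0.97 -0.08 -0.11]
t 11.53 tcp [555.6 207.9  97.1] F [ 1.   6.1 -3.9] w 39.5
tool shift mm [ 0.  -0.2 -8.8] turn [-0.  -0.2 -0. ] dist 8.8
axes
 [[ 0.001  0.958 -0.286]
 [ 0.003 -0.286 -0.958]
 [-1.     0.    -0.003]]
```

Request:
carry_out(
  commands=[
    [0,0,0.0015,0,-0.1,0],
    [0,0,0.0013,0,0,0],
    [0,0,0,0,0,0],
  ],
)

```text
t: 11.9
ee_pos: [555.1, 206.3, 97.2]
orientation: [1.423, 1.059, -1.417]
ft_force: [0.1, 5.7, -4.0]
width: 39.6
```

```bash
python3 st.py
python3 - <<'E'
from h import *
w=snap('wrist','w5'); cv2.imwrite('pics/w5c.png',cv2.resize(w['pixels'][60:230,190:380],None,fx=4,fy=3.5,interpolation=cv2.INTER_CUBIC))
E
```

```text
dxTCP -10.5 lat -0.2 z 97.2 F u 5.5 v 1.5 z -4.0 M [ 1.01 -0.12 -0.15]
t 11.9 tcp [555.1 206.3  97.2] F [ 0.1  5.7 -4. ] w 39.6
tool shift mm [  0.   -0.2 -10.5] turn [-0.  -0.2 -0. ] dist 10.5
axes
 [[ 0.002  0.958 -0.286]
 [ 0.003 -0.286 -0.958]
 [-1.     0.    -0.004]]
```

View pics/w5c.png

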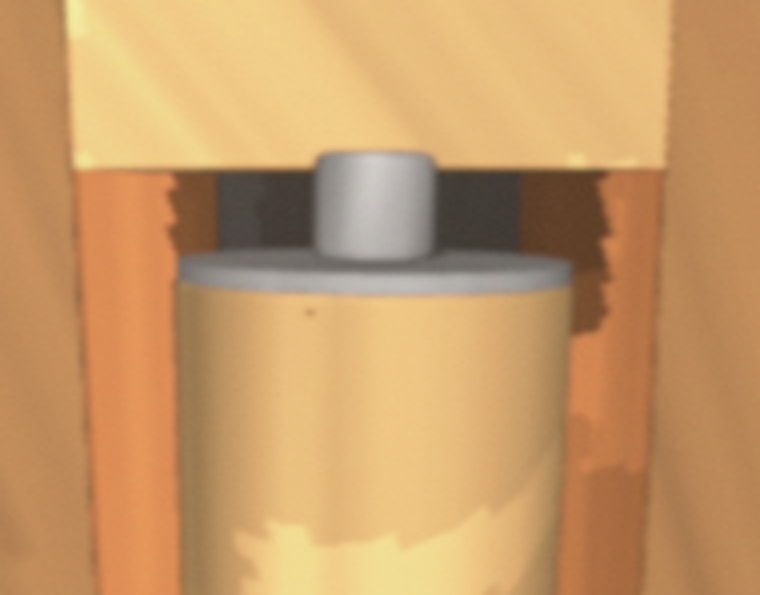

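The pin is centred on the cheek (374 against 370). The tip's edge is at row 151 and the cheek's inner edge at row 168, so the pin still overlaps the cheek.

Run:
```python
from st import *
w=load('w5');o=ctrl.get_obs();zt=o['ee_pos'][2]+19
g=lambda U,V,z:(lambda P:np.round([(P-S)@u,(P-S)@v],1))(onz(w,(190+U/4,60+V/3.5),z)[:2])
print('tip',g(374,151,zt),g(374,153,zt+4),'edge',g(370,168,86),g(72,168,86),g(668,168,86))
```

```text
tip [63.6 -0.8] [63.3 -0.8] edge [62.  -0.6] [62.2 34.7] [ 62.2 -35.9]
```

Request:
carry_out(
  commands=[
    [0,0,0.0012,0,-0.2,0],
    [0,0,0.001,0,0,0],
    [0,0,0,0,0,0],
  ],
)

```text
t: 12.32
ee_pos: [555.0, 205.5, 97.3]
orientation: [1.423, 1.058, -1.418]
ft_force: [0.9, 6.0, -4.3]
width: 39.6
```

```bash
python3 st.py
python3 - <<'E'
from h import *
w=snap('wrist','w6'); p=w['pixels'][90:125,268:302].astype(int)
g=p.sum(2)//3
print('pin cols',g[:,12:20].mean(1).round()); print('cheek side',w['pixels'][90:125,235:255].mean((1,2)).round())
E
```

```text
dxTCP -11.3 lat -0.3 z 97.3 F u 6.0 v 0.9 z -4.3 M [ 1.12 -0.11 -0.15]
t 12.32 tcp [555.  205.5  97.3] F [ 0.9  6.  -4.3] w 39.6
tool shift mm [  0.   -0.3 -11.3] turn [-0.1 -0.1 -0.1] dist 11.3
axes
 [[ 0.002  0.958 -0.287]
 [ 0.002 -0.287 -0.958]
 [-1.     0.001 -0.003]]
pin cols [188. 188. 189. 190. 190. 191. 191. 191. 191. 192. 192. 190. 182. 177.
 188. 199. 200. 198. 197. 197. 196. 196. 195. 194. 194. 193. 192. 191.
 190. 189. 188. 187. 187. 186. 184.]
cheek side [191. 191. 192. 192. 192. 192. 192. 192. 193. 193. 193. 193. 193. 194.
 190. 174. 131.  91.  76.  76.  76.  76.  76.  77.  77.  77.  77.  77.
  77.  77.  76.  76.  77.  77.  77.]
```

Request:
carry_out(
  commands=[
    [0,0,0.0015,-0.1,-0.1,0],
    [0,0,0.001,0,0,0],
    [0,0,0.001,0,0,0],
  ],
)

```text
t: 12.75
ee_pos: [554.4, 203.7, 97.4]
orientation: [1.423, 1.059, -1.416]
ft_force: [0.7, 5.8, -3.9]
width: 39.3
```

```bash
cat > edge.py <<'E'
from st import *
import sys
st()
w=snap('wrist',sys.argv[1]); g=w['pixels'].mean(2)
e=g[85:130,235:255].mean(1); i=np.argmin(np.diff(e)); p=g[92:125,280:288].mean(1)
o=ctrl.get_obs();z=o['ee_pos'][2]+19
k=85+np.interp(-130,-e[i-3:i+4],np.arange(i-3,i+4)); print('edge row %.1f'%k, 'pin rows92+',p.round()[:16])
f=lambda U,V,z:(onz(w,(U,V),z)[:2]-S)@u
print('tip@103.1 %.1f edge %.1f'%(f(283.5,103.1,z),f(282.5,k,86)))
E
python3 edge.py w7
```

```text
dxTCP -13.1 lat -0.3 z 97.4 F u 5.7 v 1.0 z -3.9 M [ 1.17 -0.13 -0.13]
t 12.75 tcp [554.4 203.7  97.4] F [ 0.7  5.8 -3.9] w 39.3
tool shift mm [  0.   -0.3 -13.2] turn [-0.  -0.2 -0.1] dist 13.2
axes
 [[ 0.002  0.958 -0.286]
 [ 0.003 -0.286 -0.958]
 [-1.     0.002 -0.003]]
edge row 102.0 pin rows92+ [193. 193. 193. 193. 194. 194. 194. 194. 190. 174. 146. 156. 186. 201.
 201. 199.]
tip@103.1 60.9 edge 62.1
```

Request:
carry_out(
  commands=[
    [0.006,-0.0002,0.0004,0,-0.2,0],
    [0.006,0,0.0004,0,0,0],
    [0.005,0,0.0004,0,0,0],
    [0,0,0.0002,0,0,0],
  ],
)

```text
t: 13.3
ee_pos: [557.7, 204.7, 82.5]
orientation: [1.427, 1.055, -1.41]
ft_force: [0.2, 5.9, -3.1]
width: 39.4
```

```bash
python3 edge.py w8
```

```text
dxTCP -11.3 lat -3.2 z 82.5 F u 5.7 v 1.5 z -3.1 M [ 1.01 -0.07 -0.08]
t 13.3 tcp [557.7 204.7  82.5] F [ 0.2  5.9 -3.1] w 39.4
tool shift mm [  0.   -3.2 -11.3] turn [ 0.  -0.3 -0.5] dist 11.7
axes
 [[ 0.01   0.958 -0.285]
 [ 0.003 -0.285 -0.959]
 [-1.     0.009 -0.006]]
edge row 105.4 pin rows92+ [183. 184. 185. 186. 187. 188. 188. 189. 189. 187. 180. 176. 188. 199.
 201. 200.]
tip@103.1 62.8 edge 62.2
```

Request:
carry_out(
  commands=[
    [0,-0.0015,0.001,0,-0.3,-0.5],
    [0,-0.0013,0.001,0,0,0],
    [0,0,0.0005,0,0,0],
  ],
)

```text
t: 13.72
ee_pos: [557.5, 204.7, 83.7]
orientation: [1.424, 1.057, -1.412]
ft_force: [0.0, 6.9, -4.7]
width: 39.7
```

```bash
python3 edge.py w9
```

```text
dxTCP -11.4 lat -2.9 z 83.7 F u 6.6 v 2.0 z -4.7 M [ 1.08 -0.1  -0.12]
t 13.72 tcp [557.5 204.7  83.7] F [ 0.   6.9 -4.7] w 39.7
tool shift mm [  0.   -2.9 -11.4] turn [ 0.1 -0.3 -0.3] dist 11.7
axes
 [[ 0.006  0.959 -0.284]
 [ 0.003 -0.284 -0.959]
 [-1.     0.005 -0.005]]
edge row 105.2 pin rows92+ [185. 185. 187. 188. 188. 189. 189. 190. 190. 188. 181. 175. 187. 199.
 199. 197.]
tip@103.1 62.7 edge 62.2
```

Request:
carry_out(
  commands=[
    [0,-0.003,0.002,0,0,0],
    [0,-0.001,0.001,0,0,0],
  ],
)

```text
t: 14.02
ee_pos: [555.1, 204.0, 84.5]
orientation: [1.428, 1.056, -1.406]
ft_force: [0.4, 7.2, -3.3]
width: 39.5
```

```bash
python3 edge.py w10
python3 - <<'E'
from h import *
for n in('w9','w10'):
  g=load('pics/'[5:]+n)['pixels'].astype(int)
  r=g[95,190:380].mean(1); d=np.diff(r); print(n,'cheek',190+np.argsort(-abs(d))[:6], 'pin', [268-8+int(np.argmax(x)) for x in (abs(np.diff(g[118,260:283].mean(1))),)],[283+int(np.argmax(abs(np.diff(g[118,283:310].mean(1)))))])
E
```

```text
dxTCP -12.7 lat -0.9 z 84.5 F u 7.0 v 1.7 z -3.3 M [ 1.05 -0.25 -0.1 ]
t 14.03 tcp [555.1 204.   84.5] F [ 0.4  7.2 -3.3] w 39.5
tool shift mm [  0.1  -0.8 -12.7] turn [ 0.1 -0.4 -0.5] dist 12.7
axes
 [[ 0.011  0.959 -0.283]
 [ 0.005 -0.283 -0.959]
 [-1.     0.01  -0.008]]
edge row 102.0 pin rows92+ [192. 192. 193. 193. 193. 194. 194. 194. 190. 173. 145. 156. 186. 200.
 200. 199.]
tip@103.1 61.3 edge 62.2
w9 cheek [195 357 194 356 196 355] pin [268] [297]
w10 cheek [200 201 361 360 362 199] pin [268] [298]
```

Request:
carry_out(
  commands=[
    [0,0,0,0,-0.4,-0.5],
    [0,0,0,0,0,0],
  ],
)

```text
t: 14.32
ee_pos: [555.7, 204.9, 84.8]
orientation: [1.421, 1.059, -1.415]
ft_force: [1.4, 4.8, -4.4]
width: 39.1
```

```bash
python3 st.py
```

```text
dxTCP -11.6 lat -1.2 z 84.8 F u 5.0 v 0.0 z -4.4 M [ 1.07 -0.25 -0.11]
t 14.32 tcp [555.7 204.9  84.8] F [ 1.4  4.8 -4.4] w 39.1
tool shift mm [  0.   -1.2 -11.7] turn [ 0.1 -0.2 -0.1] dist 11.7
axes
 [[ 0.002  0.959 -0.284]
 [ 0.002 -0.284 -0.959]
 [-1.     0.002 -0.003]]
```

Request:
carry_out(
  commands=[
    [0,-0.0012,0.0018,0,0,0],
    [0,0,0.001,0,0,0],
  ],
)

```text
t: 14.58
ee_pos: [555.4, 203.7, 85.2]
orientation: [1.424, 1.059, -1.411]
ft_force: [0.8, 6.8, -5.3]
width: 39.3
```

```bash
python3 st.py
```

```text
dxTCP -12.9 lat -1.2 z 85.2 F u 6.7 v 1.1 z -5.3 M [ 1.18 -0.13 -0.14]
t 14.57 tcp [555.4 203.7  85.2] F [ 0.8  6.8 -5.3] w 39.3
tool shift mm [  0.1  -1.2 -12.9] turn [ 0.1 -0.3 -0.3] dist 13.0
axes
 [[ 0.006  0.959 -0.283]
 [ 0.004 -0.283 -0.959]
 [-1.     0.005 -0.005]]
```

Request:
carry_out(
  commands=[
    [0.005,-0.001,0.0007,0,0,0],
    [0.004,-0.0005,0.0006,0,0,0],
  ],
)

```text
t: 14.82
ee_pos: [555.8, 204.1, 77.5]
orientation: [1.427, 1.058, -1.406]
ft_force: [2.2, 6.8, -0.3]
width: 39.3
```

```bash
python3 edge.py w11
```

```text
dxTCP -12.4 lat -1.5 z 77.5 F u 7.2 v -0.2 z -0.3 M [ 0.71 -0.26 -0.02]
t 14.82 tcp [555.8 204.1  77.5] F [ 2.2  6.8 -0.3] w 39.3
tool shift mm [  0.1  -1.5 -12.4] turn [ 0.2 -0.5 -0.5] dist 12.5
axes
 [[ 0.011  0.959 -0.283]
 [ 0.006 -0.283 -0.959]
 [-1.     0.009 -0.009]]
edge row 102.2 pin rows92+ [191. 191. 192. 192. 192. 193. 193. 193. 190. 177. 156. 164. 190. 203.
 205. 205.]
tip@103.1 61.6 edge 62.3
```

Request:
carry_out(
  commands=[
    [0.003,-0.0012,0.001,0,-0.4,-0.4],
    [0.002,-0.001,0.0014,0,0,0],
  ],
)

```text
t: 15.12
ee_pos: [555.8, 203.6, 73.6]
orientation: [1.423, 1.058, -1.409]
ft_force: [1.4, 5.4, -0.7]
width: 39.2
```

```bash
python3 edge.py w12
```

```text
dxTCP -12.9 lat -1.6 z 73.6 F u 5.5 v 0.2 z -0.7 M [ 0.78 -0.27 -0.03]
t 15.12 tcp [555.8 203.6  73.6] F [ 1.4  5.4 -0.7] w 39.2
tool shift mm [  0.1  -1.6 -12.9] turn [ 0.2 -0.3 -0.4] dist 13.0
axes
 [[ 0.007  0.959 -0.282]
 [ 0.003 -0.282 -0.959]
 [-1.     0.006 -0.005]]
edge row 100.8 pin rows92+ [192. 192. 193. 193. 193. 193. 194. 190. 169. 125. 119. 158. 192. 204.
 206. 206.]
tip@103.1 61.2 edge 62.2
```

Request:
carry_out(
  commands=[
    [0,-0.002,0.0007,0,0,0],
    [0.002,-0.001,0.0007,0,0,0],
  ],
)

```text
t: 15.42
ee_pos: [555.7, 204.3, 73.1]
orientation: [1.427, 1.056, -1.402]
ft_force: [1.5, 6.7, -0.9]
width: 39.6
```

```bash
python3 edge.py w13
```

```text
dxTCP -12.3 lat -1.3 z 73.1 F u 6.9 v 0.5 z -0.9 M [ 0.8  -0.28 -0.04]
t 15.43 tcp [555.7 204.3  73.1] F [ 1.5  6.7 -0.9] w 39.6
tool shift mm [  0.1  -1.3 -12.3] turn [ 0.3 -0.5 -0.7] dist 12.4
axes
 [[ 0.014  0.96  -0.281]
 [ 0.005 -0.281 -0.96 ]
 [-1.     0.012 -0.009]]
edge row 102.0 pin rows92+ [192. 192. 192. 192. 193. 193. 193. 193. 191. 177. 156. 163. 190. 202.
 205. 204.]
tip@103.1 61.7 edge 62.3
```

Request:
carry_out(
  commands=[
    [0.001,-0.002,0.0015,0.2,-0.4,-0.6],
    [0.003,-0.002,0.0012,0,-0.2,-0.3],
    [0.003,-0.0015,0.001,0,-0.2,-0.3],
  ],
)

```text
t: 15.85
ee_pos: [554.4, 204.2, 68.6]
orientation: [1.417, 1.06, -1.416]
ft_force: [1.7, 5.4, -0.3]
width: 39.5
```

```bash
python3 edge.py w14
```

```text
dxTCP -12.7 lat -0.1 z 68.6 F u 5.6 v -0.1 z -0.3 M [ 0.77 -0.21  0.03]
t 15.85 tcp [554.4 204.2  68.6] F [ 1.7  5.4 -0.3] w 39.5
tool shift mm [  0.   -0.1 -12.7] turn [ 0.2 -0.  -0. ] dist 12.7
axes
 [[ 0.     0.959 -0.282]
 [ 0.    -0.282 -0.959]
 [-1.     0.    -0.   ]]
edge row 100.9 pin rows92+ [194. 194. 194. 195. 195. 194. 195. 191. 174. 133. 122. 158. 192. 205.
 208. 208.]
tip@103.1 61.4 edge 62.3
```

Request:
carry_out(
  commands=[
    [0.005,-0.0007,0.0008,0.2,-0.15,-0.2],
    [0.005,-0.0007,0.0006,0,-0.15,-0.2],
    [0.004,-0.0007,0.0006,0,-0.15,-0.2],
  ],
)

```text
t: 16.27
ee_pos: [555.7, 204.6, 56.6]
orientation: [1.415, 1.06, -1.423]
ft_force: [1.9, 4.1, 0.6]
width: 39.1
```

```bash
python3 edge.py w15
```

```text
dxTCP -11.9 lat -1.2 z 56.6 F u 4.5 v -0.7 z 0.6 M [ 0.53 -0.21 -0.03]
t 16.27 tcp [555.7 204.6  56.6] F [1.9 4.1 0.6] w 39.1
tool shift mm [ -0.   -1.2 -11.9] turn [0.1 0.2 0.2] dist 12.0
axes
 [[-0.004  0.959 -0.284]
 [-0.002 -0.284 -0.959]
 [-1.    -0.003  0.003]]
edge row 102.8 pin rows92+ [192. 193. 193. 193. 193. 193. 194. 194. 194. 190. 168. 122.  96.  98.
 101. 102.]
tip@103.1 62.3 edge 62.2
```

Request:
carry_out(
  commands=[
    [0.002,-0.0012,0.0015,0,0.1,0.1],
    [0.002,-0.0008,0.0008,0,0,0],
  ],
)

```text
t: 16.58
ee_pos: [555.6, 204.1, 53.4]
orientation: [1.42, 1.058, -1.415]
ft_force: [1.5, 5.6, -1.1]
width: 39.3
```

```bash
python3 st.py
```

```text
dxTCP -12.5 lat -1.3 z 53.4 F u 5.8 v 0.1 z -1.1 M [ 0.82 -0.23 -0.01]
t 16.57 tcp [555.6 204.1  53.4] F [ 1.5  5.6 -1.1] w 39.3
tool shift mm [  0.   -1.3 -12.5] turn [ 0.1 -0.1 -0.1] dist 12.6
axes
 [[ 0.003  0.959 -0.284]
 [ 0.001 -0.284 -0.959]
 [-1.     0.003 -0.002]]
```

Request:
carry_out(
  commands=[
    [0.002,-0.002,0.0008,0,-0.2,-0.2],
    [0.001,-0.0012,0.0005,0,-0.1,-0.2],
  ],
)

```text
t: 16.82
ee_pos: [554.9, 204.8, 51.8]
orientation: [1.417, 1.059, -1.417]
ft_force: [1.9, 5.6, -1.6]
width: 39.1
```

```bash
python3 st.py
```

```text
dxTCP -12.0 lat -0.4 z 51.8 F u 5.9 v -0.2 z -1.6 M [ 0.82 -0.28 -0.02]
t 16.82 tcp [554.9 204.8  51.8] F [ 1.9  5.6 -1.6] w 39.1
tool shift mm [ -0.   -0.4 -12. ] turn [ 0.2  0.  -0. ] dist 12.0
axes
 [[ 0.     0.959 -0.283]
 [-0.    -0.283 -0.959]
 [-1.     0.     0.   ]]
```

Request:
carry_out(
  commands=[
    [0.0004,-0.0003,-0.0015,0.1,0,0],
    [0.0004,-0.0003,-0.0015,0,0,0],
    [0,-0.0003,-0.001,0,0,0],
  ],
)

```text
t: 17.2
ee_pos: [557.0, 210.0, 52.1]
orientation: [1.421, 1.057, -1.415]
ft_force: [1.1, 4.6, -2.0]
width: 39.8
```

```bash
python3 st.py
```

```text
dxTCP -6.4 lat -0.9 z 52.1 F u 4.7 v 0.3 z -2.0 M [ 0.78 -0.1  -0.11]
t 17.2 tcp [557.  210.   52.1] F [ 1.1  4.6 -2. ] w 39.8
tool shift mm [ 0.  -0.9 -6.4] turn [ 0.1 -0.1 -0.2] dist 6.5
axes
 [[ 0.004  0.959 -0.284]
 [ 0.001 -0.284 -0.959]
 [-1.     0.003 -0.002]]
```

Request:
carry_out(
  commands=[
    [0.0004,-0.0004,-0.001,0,0,-0.1],
    [0.0003,-0.0004,-0.001,0,0,0],
    [0,0,0,0,0,0],
  ],
)

```text
t: 17.58
ee_pos: [557.6, 212.5, 52.0]
orientation: [1.421, 1.058, -1.414]
ft_force: [0.6, 4.6, -1.7]
width: 39.4
```

```bash
python3 edge.py w16
```

```text
dxTCP -3.8 lat -0.8 z 52.0 F u 4.6 v 0.7 z -1.7 M [ 0.59 -0.1  -0.07]
t 17.57 tcp [557.6 212.5  52. ] F [ 0.6  4.6 -1.7] w 39.4
tool shift mm [ 0.  -0.8 -3.8] turn [ 0.1 -0.1 -0.2] dist 3.9
axes
 [[ 0.004  0.959 -0.284]
 [ 0.002 -0.284 -0.959]
 [-1.     0.003 -0.003]]
edge row 125.3 pin rows92+ [175. 175. 177. 177. 178. 179. 180. 180. 182. 182. 183. 184. 184. 185.
 185. 185.]
tip@103.1 70.2 edge 62.3
```

Request:
carry_out(
  commands=[
    [0.0003,-0.0004,-0.001,0,-0.1,-0.1],
    [0.0002,-0.0004,-0.0008,0,0,0],
  ],
)

```text
t: 17.88
ee_pos: [557.8, 214.3, 51.6]
orientation: [1.419, 1.058, -1.416]
ft_force: [2.2, 3.5, -2.0]
width: 39.6
```

```bash
python3 st.py
```

```text
dxTCP -2.0 lat -0.5 z 51.6 F u 4.0 v -1.1 z -2.0 M [ 0.42 -0.32  0.08]
t 17.88 tcp [557.8 214.3  51.6] F [ 2.2  3.5 -2. ] w 39.6
tool shift mm [ 0.  -0.5 -2. ] turn [ 0.1 -0.  -0.1] dist 2.1
axes
 [[ 0.002  0.959 -0.283]
 [ 0.    -0.283 -0.959]
 [-1.     0.002 -0.001]]
```

Request:
carry_out(
  commands=[
    [0.0003,0,-0.0008,0,0,0],
    [0,0,-0.0004,0,0,0],
  ],
)

```text
t: 18.12
ee_pos: [557.7, 214.5, 51.0]
orientation: [1.417, 1.058, -1.417]
ft_force: [1.0, 0.7, 0.1]
width: 39.6
```

```bash
python3 st.py
```

```text
dxTCP -1.8 lat -0.4 z 51.0 F u 0.9 v -0.8 z 0.1 M [-0.04 -0.3   0.  ]
t 18.12 tcp [557.7 214.5  51. ] F [1.  0.7 0.1] w 39.6
tool shift mm [-0.  -0.4 -1.8] turn [ 0.2  0.  -0.1] dist 1.9
axes
 [[ 0.001  0.959 -0.283]
 [-0.001 -0.283 -0.959]
 [-1.     0.001  0.001]]
```

Request:
carry_out(
  commands=[
    [0.0006,0,-0.0003,0,0,0],
    [0,0,0,0,0,0],
  ],
)

```text
t: 18.38
ee_pos: [557.7, 214.5, 50.6]
orientation: [1.417, 1.058, -1.417]
ft_force: [2.4, 1.8, -0.7]
width: 39.2
```

Request:
carry_out(
  commands=[
    [0,0,0,0,0,0],
    [0,0,0,0,0,0],
    [0,0,0,0,0,0],
    [0,0,0,0,0,0],
    [0,0,0,0,0,0],
  ],
  grip=0,
)

```text
t: 19.0
ee_pos: [556.8, 213.9, 50.2]
orientation: [1.415, 1.058, -1.419]
ft_force: [0.2, 0.9, 0.6]
width: 85.9
```

```bash
python3 st.py
```

```text
dxTCP -2.7 lat 0.4 z 50.2 F u 0.9 v 0.0 z 0.6 M [ 0.02 -0.05  0.01]
t 19.0 tcp [556.8 213.9  50.2] F [0.2 0.9 0.6] w 85.9
tool shift mm [-0.   0.4 -2.7] turn [0.1 0.2 0. ] dist 2.7
axes
 [[-0.001  0.959 -0.283]
 [-0.002 -0.283 -0.959]
 [-1.    -0.     0.003]]
```

Released. Now I'll lift straight up and check.

Request:
carry_out(
  commands=[
    [-0.01,0,0,0,0,0],
    [-0.02,0,0,0,0,0],
    [-0.04,0,0,0,0,0],
    [-0.05,0,0,0,0,0],
    [-0.05,0,0,0,0,0],
    [0,0,0.05,0,0,0],
    [0,0,0.05,0,0,0],
    [0,0,0.0,0,0,0],
  ],
)

```text
t: 20.0
ee_pos: [529.9, 117.2, 237.1]
orientation: [1.422, 1.054, -1.408]
ft_force: [0.1, -0.4, -0.0]
width: 87.8
```

Run:
```python
from st import *
a=snap('wrist','f1');c=snap('scene','f3')
A=a['pixels'][:290,180:380]; C=cv2.resize(c['pixels'][215:360,290:400],None,fx=4,fy=4,interpolation=cv2.INTER_CUBIC)
A=cv2.resize(A,(400,580));cv2.imwrite('pics/f.png',np.hstack([A,cv2.resize(C,(400,580))]) if 0 else np.hstack([A[:580,:],C[:580,:400]]))
# where the seated roller's pin root (body end) should fall
o=ctrl.get_obs();print(o['ee_pos'],o['t'])
P=lambda s,z,l=0:[*(S+(s)*u+l*v),z]
print(proj(a,[P(0.,70),P(60,70),P(62,70),P(-60,70)]),proj(c,[P(60,70),P(-60,70)]))
```

```text
[531.0309116  119.26083045 236.77537559] 20.1
[[278.58469738  74.01497701]
 [278.88564918   0.88651105]
 [278.89635925  -1.61574673]
 [278.32167251 142.54633532]] [[357.50676739 310.57990682]
 [335.82153485 267.29601554]]
```

View pics/f.png

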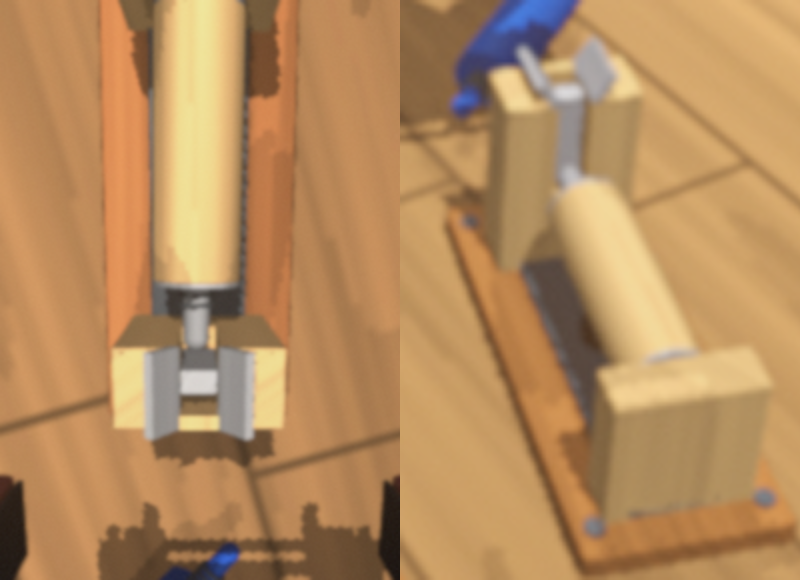

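Seen from behind, the sprung pin is in the slot (pin at crop (197,325)), and the body's spring end is at row 141.5 against a predicted 142.5. One close look at the cup end before I hand in.

Request:
carry_out(
  commands=[
    [0,0,-0.05,0,0,0],
    [0,0,-0.02,0,0,0],
    [0,0,0,0,0,0],
  ],
)

```text
t: 20.48
ee_pos: [551.8, 190.4, 238.1]
orientation: [1.421, 1.056, -1.403]
ft_force: [-0.2, -0.1, -0.3]
width: 87.7
```

Run:
```python
from st import *
a=snap('wrist','f4')
cv2.imwrite('pics/f4c.png',cv2.resize(a['pixels'][20:150,200:360],None,fx=4.5,fy=4.5,interpolation=cv2.INTER_CUBIC))
P=lambda s,z,l=0:[*(S+(s)*u+l*v),z]
q=(proj(a,[P(60-.0,70),P(60,90),P(62.2,86),P(60,90,0)])-[200,20])*4.5;print(q.round(0), ctrl.get_obs()['ee_pos'])
```

```text
[[353. 332.]
 [354. 326.]
 [354. 315.]
 [354. 326.]] [551.53049483 189.77229927 237.94550021]
```

View pics/f4c.png

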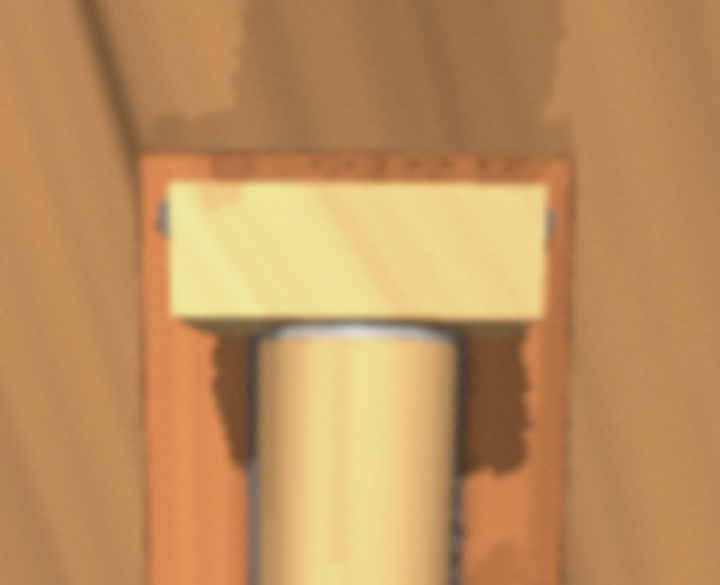

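The body's end is at row 326 and the cheek's edge at row 318. The fully seated position predicts 326 and 315, so the short pin is home in the cup.

```bash
python3 -c "
from workcell import ctrl
print(ctrl.close_job(),ctrl.get_obs()['t'])"
```

```text
the job is handed in; nothing more can be done
the job is handed in; nothing more can be done
```

The roller is fitted in the stand, and I handed the job in at about 20.5 s of the 67 s allowed. I put the sprung pin into the slot and pressed the spring about 19 mm, at roughly 6–7 N. I then lowered the short pin past the short cheek, let the spring push it into the cup, released the roller and backed off.

**Checks that agreed:**
- **Cup:** the arm stopped advancing as the spring force on it fell from about 4 N to 1 N, where I expected the short pin to reach the cup's bottom.
- **Weight:** the roller's weight came off the gripper before I let go.
- **Last pictures:** both body ends were within about 1 pixel of the fully seated position.
- **Forces:** the highest force I read was about 7 N. I read it between moves rather than continuously.

**Weaker or disagreeing points:**
- **Stand offset:** the first top view put the cheeks about 18–20 mm along the base, outside the stated ±10 mm. The top and wrist cameras also disagreed by about 3.5 mm. I used cheek positions measured directly by the wrist camera and by feel.
- **Drift while lowering:** the arm drifted up to about 3 mm sideways and was corrected in steps. At one point the short pin probably rubbed lightly (about 2 N) on the short cheek's inner face.
- **Level:** I judged this only by eye and from the body-end positions. With the cup's clearance, the short-pin end may sit up to about 1.7 mm low.

I did not reach for or knowingly touch the hammer, offcut, glue or blue look-alikes, but I took no final picture of them all.

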